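Line up studio containers by height

ROBOT

A 6-joint arm with a two-finger parallel gripper is mounted at the origin on a cart in front of the work surface, level with it; the furniture and walls round the work are solid. World frame = base frame: x ahead of the robot, y to its left, z up, the work surface at z = 0. Lengths are in m, angles in rad, forces in N, time in s.
With the tool pointing down it reaches from about 0.225 to 0.875 m from the base axis. Payload 3.4 kg.
Tool frame: the origin (TCP) lies on the centre line of the jaws, within the pads' length; the fingertips stand 22 mm ahead of it and the grasp point (between the pads) lies 3 mm ahead of it; z points along the fingers, y is the line along which they close (so a half turn about z gives the same grasp; the last joint's range is limited). The gripper opens to 85 mm and grips with 20 to 120 N. Pads are 22 mm wide; open, the fingers measure 114 mm over their backs; the gripper's body (76 mm by 85 mm) begins 54 mm behind the grasp point. The pads swing forward as they close: fully open they stand 13 mm farther back than shut.
Start: joints at [1.064, 0.276, 1.505, -0, 1.361, -0.121], TCP at [0.216, 0.533, 0.253] pointing down, gripper open.
Joint ranges: [-2.89, 2.89], [-0.75, 2.08], [0.22, 2.7], [-1.18, 4.32], [0.11, 2.71], [-2.7, 2.7]. Speed limits (rad/s): [2.57, 2.57, 3.14, 3.14, 3.14, 3.14].

INTERFACE

Orientations are given as a unit quaternion [w, x, y, z].
In Python, from rig import manip, camrig, sign_off gives the robot as it stands (manip), with the cameras (camrig) and the job as plain functions.
- The arm moves only by the shell command python3 steer.py FILE [OPENING] [FORCE], which reads ROWS from the file FILE. ROWS is a JSON list that holds a single list of rows (three levels of brackets), with 1 to 5 rows, each of 4 numbers: dx, dy, dz in m, then a turn about the tool's z in rad; each row shifts and turns the commanded pose from where the row before left it, along the tool's axes as they then stand; what a row does not reach is not made up. A row lasts 1/12 s, in which the tool goes at most 0.0417 m and 0.125 rad, less where a joint would pass 70% of its speed; a pose out of reach is approached as far as the arm can. OPENING is the finger opening in m, set as the command begins (- or left out keeps the last). The fingers move at their own pace and stop on an object; FORCE is the grip in N (left out, the last holds). Time passes only in rows, so rows that do not move let the fingers close. It prints the time, the measured TCP pose, the force, the opening and the grip force at its end. Input that does not fit is refused with a message, and nothing moves.
- manip.get_state(): the state, without advancing time (a new reading comes with each control period).
- camrig.get_image(name): name is "scene" or "top" or "wrist"; returns a dict with "img" (480x640x3 uint8, red, green, blue), "camera_matrix" (3x3 intrinsics, pixels), "T" (4x4, takes a point from camera to world coordinates); the wrist camera has in their place "hand_eye" (4x4, takes a point from camera to tool coordinates, whose origin is the TCP and whose axes are the flange's). Camera axes: x right, y down, z forward; pixel columns grow to the right and rows downward; lengths in m; the calibration is good to about 2 mm. A picture is of the moment at which its call begins: read the wrist's pose just before it. There is no depth.
- sign_off(): hands the job in; it is judged then, once.
The state is a dict: "clock": time; "qpos": joint angles; "qd": joint speeds; "effort": joint torques, N m; "position": TCP position; "ee_rot": TCP orientation; "contact_force": force on the tool from outside, world axes, zero at the start; "moment": the same for the moment, N m; "width": finger opening in m; "gripper_force": force on a finger pad.
Only numpy, scipy, OpenCV 4.12 (cv2) and the standard library are available. Lean on these libraries where they do the work, as an engineer would, in place of code of your own. Each camera call takes 0.05 s, during which the arm holds its last target. There are 200 camera calls.

TASK

Line up the two ink jars and two bottles that stand in front of the display board, in order of height along its row of four round spots: the shortest on the spot next to the red end block, the tallest on the spot next to the black end block. Centre one container on each spot, standing upright, never tip one over on the way, and leave them all standing free.

Things in the scene. Friction and masses are not known exactly. Their poses are not given: they have to be found in the camera images.
- blue_jar: Low clear jar with violet-blue ink and a dark lid, 52 mm diameter, 62 mm high: the shortest of the four. Origin: centre of its underside; z up along its axis. Round, so its yaw does not matter. Stands loose on the table (z = 0) in front of the board at the start. Straight sides to about 45 mm height; grip it about 36 mm up. 0.11 to 0.23 kg.
- cream_jar: Clear jar with cream-yellow ink and a dark lid, 52 mm diameter, 84 mm high: the second shortest. Origin: centre of its underside; z up along its axis. Round, so its yaw does not matter. Stands loose on the table (z = 0) in front of the board at the start. Grip the body about 45 mm up. 0.11 to 0.23 kg.
- white_bottle: White plastic bottle with a blue cap, 48 mm diameter, 119 mm high: the second tallest. Origin: centre of its underside; z up along its axis. Round, so its yaw does not matter. Stands loose on the table (z = 0) in front of the board at the start. Grip the body about 55 mm up. 0.09 to 0.2 kg.
- tan_bottle: Tan plastic bottle with a black cap, 48 mm diameter, 139 mm high: the tallest. Origin: centre of its underside; z up along its axis. Round, so its yaw does not matter. Stands loose on the table (z = 0) in front of the board at the start. Grip the body about 70 mm up. 0.09 to 0.2 kg.
- mark_1: Round white spot, 66 mm across with a thin blue rim, painted flat on the light wooden board (fixed, 90 x 470 x 18 mm, yaw up to 0.22 rad either way), leftmost of the four. Origin: its centre on the board's top, 18 mm above the table; y runs along the row, x across it, z up. Spots are 100 mm apart, mark_1 to mark_4 from left (+y) to right.
- mark_2: Round white spot, 66 mm across with a thin blue rim, painted flat on the light wooden board (fixed, 90 x 470 x 18 mm, yaw up to 0.22 rad either way), second from the left. Origin: its centre on the board's top, 18 mm above the table; y runs along the row, x across it, z up. Spots are 100 mm apart, mark_1 to mark_4 from left (+y) to right.
- mark_3: Round white spot, 66 mm across with a thin blue rim, painted flat on the light wooden board (fixed, 90 x 470 x 18 mm, yaw up to 0.22 rad either way), third from the left. Origin: its centre on the board's top, 18 mm above the table; y runs along the row, x across it, z up. Spots are 100 mm apart, mark_1 to mark_4 from left (+y) to right.
- mark_4: Round white spot, 66 mm across with a thin blue rim, painted flat on the light wooden board (fixed, 90 x 470 x 18 mm, yaw up to 0.22 rad either way), rightmost of the four. Origin: its centre on the board's top, 18 mm above the table; y runs along the row, x across it, z up. Spots are 100 mm apart, mark_1 to mark_4 from left (+y) to right.
- red_end: Red end block, 80 mm long across the board, 22 mm thick along the row, 14 mm high, fixed on the board's top at one end of the row, 65 mm beyond the centre of the outermost spot. Marks the end for the shortest container; whether it is at the left or right end differs every time. Origin: centre of its underside, on the board's top.
- black_end: Black end block, 80 mm long across the board, 22 mm thick along the row, 14 mm high, fixed on the board's top at one end of the row, 65 mm beyond the centre of the outermost spot. Marks the end for the tallest container; whether it is at the left or right end differs every time. Origin: centre of its underside, on the board's top.

How it is judged:
At the end, for the whole second after the job is handed in: Counted from the red end block to the black one: blue_jar, cream_jar, white_bottle, tan_bottle, each with its axis within 12 mm of its spot's centre, its underside within 5 mm of the board's top, upright within 0.1 rad and at rest (angle between each of blue_jar, cream_jar, white_bottle, tan_bottle's own z axis and vertical below 0.1 rad and linear speed of each of blue_jar, cream_jar, white_bottle, tan_bottle below 0.02 m/s and angular speed of each of blue_jar, cream_jar, white_bottle, tan_bottle below 0.2 rad/s and ((horizontal distance between red_end and mark_1 below 0.1 m and horizontal distance between blue_jar and mark_1 below 0.012 m and z of blue_jar in the frame of mark_1 between -0.005 and 0.005 m and horizontal distance between cream_jar and mark_2 below 0.012 m and z of cream_jar in the frame of mark_2 between -0.005 and 0.005 m and horizontal distance between white_bottle and mark_3 below 0.012 m and z of white_bottle in the frame of mark_3 between -0.005 and 0.005 m and horizontal distance between tan_bottle and mark_4 below 0.012 m and z of tan_bottle in the frame of mark_4 between -0.005 and 0.005 m) or (horizontal distance between red_end and mark_4 below 0.1 m and horizontal distance between blue_jar and mark_4 below 0.012 m and z of blue_jar in the frame of mark_4 between -0.005 and 0.005 m and horizontal distance between cream_jar and mark_3 below 0.012 m and z of cream_jar in the frame of mark_3 between -0.005 and 0.005 m and horizontal distance between white_bottle and mark_2 below 0.012 m and z of white_bottle in the frame of mark_2 between -0.005 and 0.005 m and horizontal distance between tan_bottle and mark_1 below 0.012 m and z of tan_bottle in the frame of mark_1 between -0.005 and 0.005 m))); the robot touches nothing.
It fails at once if a container is tipped over (more than 0.7 rad from upright) (angle between any of blue_jar, cream_jar, white_bottle, tan_bottle's own z axis and vertical above 0.7 rad).
It also fails if it takes over 102 s, if anything falls off the work surface, if the arm or the gripper's body presses on something with over 40 N, if the wrist force passes 120 N, or if a joint passes its speed limit or range.

## Working session

There is one attempt and no reset: what is moved stays moved. The work goes in short steps, Python scripts to look and compute and a shell command to move; the robot and the scene stay as the last step left them, time stands still between calls to the robot, and variables do not carry over. Pictures are saved under pics/ and viewed, at most 14 in all, crops included, and the job is handed in when it is done.

```bash
ls; mkdir -p pics
python3 - <<'E'
from rig import manip, camrig, sign_off
import cv2,numpy as np
s=manip.get_state();print(s)
for n in("scene","top"):
    d=camrig.get_image(n);cv2.imwrite(f"pics/{n}0.png",d["img"][:,:,::-1]);np.savez(f"pics/{n}0.npz",**d)
    print(n,d["camera_matrix"],d["T"])
E
```

```text
pics
rig.py
steer.py
{'clock': 0.0, 'qpos': array([ 1.06400492e+00,  2.76610035e-01,  1.50615245e+00, -8.71566510e-06,
        1.36069373e+00, -1.20984797e-01]), 'qd': array([ 0.00047602,  0.00075384,  0.00304802,  0.00133049, -0.00120324,
        0.00012197]), 'effort': array([-6.35055549e-04, -4.16771615e+01, -2.45801622e+01,  1.07629189e-04,
        1.11220303e-02,  5.28982673e-05]), 'position': array([0.2161341 , 0.53229934, 0.2524234 ]), 'ee_rot': array([-2.83644129e-04,  1.91708175e-01,  9.81451531e-01, -8.87573889e-04]), 'contact_force': array([-0.40608077,  0.67795278,  0.40761482]), 'moment': array([-0.03064847,  0.02303649, -0.00151853]), 'gripper_force': 0.0, 'width': 0.08544793187153367}
scene [[550.33330832   0.         311.45719709]
 [  0.         550.33330832 228.27833594]
 [  0.           0.           1.        ]] [[ 0.61422381 -0.46625136  0.63666222 -0.08799716]
 [-0.78912272 -0.35901971  0.49838758 -0.50409828]
 [-0.0037996  -0.80852614 -0.58844799  0.66970231]
 [ 0.          0.          0.          1.        ]]
top [[462.81284952   0.         309.34455549]
 [  0.         462.81284952 247.32821574]
 [  0.           0.           1.        ]] [[ 1.36987285e-04 -9.90798157e-01  1.35347675e-01  4.04805297e-01]
 [-9.99970839e-01  8.97732946e-04  7.58384243e-03  1.63482720e-02]
 [-7.63556317e-03 -1.35344767e-01 -9.90769142e-01  1.00624831e+00]
 [ 0.00000000e+00  0.00000000e+00  0.00000000e+00  1.00000000e+00]]
```

View pics/scene0.png

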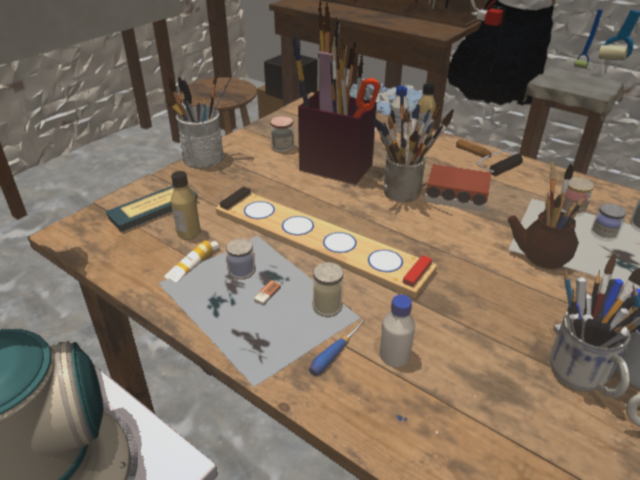

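View pics/top0.png

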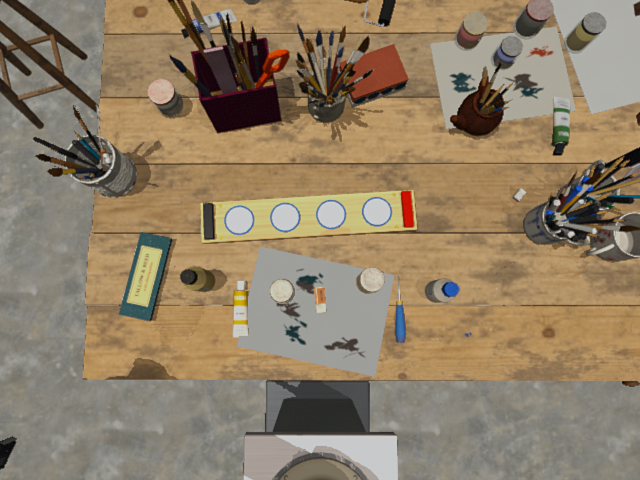

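The red block is at the right (408,208 in top) and the black at the left (208,222), with spots at (239,220), (285,217), (331,214) and (377,212). In front, left to right in the top view: tan bottle (195,279), blue jar (282,291), cream jar (372,280), white bottle (440,290). Next I'll measure them, using zoomed crops.

```bash
cat > h.py <<'E'
import cv2,numpy as np
def ray(d,uv,z):
    K=d["camera_matrix"];T=d["T"]
    r=T[:3,:3]@np.linalg.solve(K,np.array([uv[0],uv[1],1.]));o=T[:3,3]
    return o+r*(z-o[2])/r[2]
def proj(d,p):
    T=d["T"];c=T[:3,:3].T@(np.asarray(p)-T[:3,3]);q=d["camera_matrix"]@c;return q[:2]/q[2]
def blobs(m,amin):
    n,l,s,c=cv2.connectedComponentsWithStats(m.astype(np.uint8));return [(c[i],s[i]) for i in range(1,n) if s[i][4]>=amin]
E
python3 - <<'E'
from h import *
T=np.load("pics/top0.npz");S=np.load("pics/scene0.npz")
t=T["img"];s=S["img"]
for nm,d,roi in(("top",T,(190,180,420,245)),("scene",S,(205,180,440,300))):
    x0,y0,x1,y1=roi;im=d["img"][y0:y1,x0:x1].astype(int)
    for nme,m,a in(("white",(im.min(2)>185),100),("red",(im[...,0]>130)&(im[...,1]<70),60),("black",im.max(2)<60,60)):
        for c,st in blobs(m,a):
            uv=c+[x0,y0];print(nm,nme,uv.round(1),st[4],ray(d,uv,.018 if nme=="white" else .032).round(4))
b=lambda im,x,y,w:cv2.resize(im[y-w:y+w,x-w:x+w],(280,280),interpolation=cv2.INTER_CUBIC)
o=np.vstack([np.hstack([b(t,x,y,25) for x,y in((195,279),(372,280))]+[]),np.hstack([b(t,x,y,25) for x,y in((282,291),(440,290))])])
cv2.imwrite("pics/crop.png",o[:,:,::-1])
E
```

```text
top white [376.6 211.2] 521 [ 0.619  -0.1224  0.018 ]
top white [330.7 214.1] 519 [ 0.6128 -0.0225  0.018 ]
top white [284.8 217. ] 520 [0.6065 0.0774 0.018 ]
top white [238.9 219.8] 516 [0.6003 0.1771 0.018 ]
top red [407.2 208.5] 330 [ 0.6217 -0.1862  0.032 ]
top black [208.7 216.7] 161 [0.6045 0.24   0.032 ]
scene white [258.9 209.5] 309 [0.6025 0.1773 0.018 ]
scene white [297.5 225. ] 357 [0.6087 0.0773 0.018 ]
scene white [339.2 241.9] 401 [ 0.6145 -0.0227  0.018 ]
scene white [384.9 260.2] 462 [ 0.621  -0.1225  0.018 ]
scene red [417.7 269.4] 281 [ 0.6192 -0.1907  0.032 ]
scene black [433.  191.5] 71 [ 0.8691 -0.0895  0.032 ]
```

View pics/crop.png

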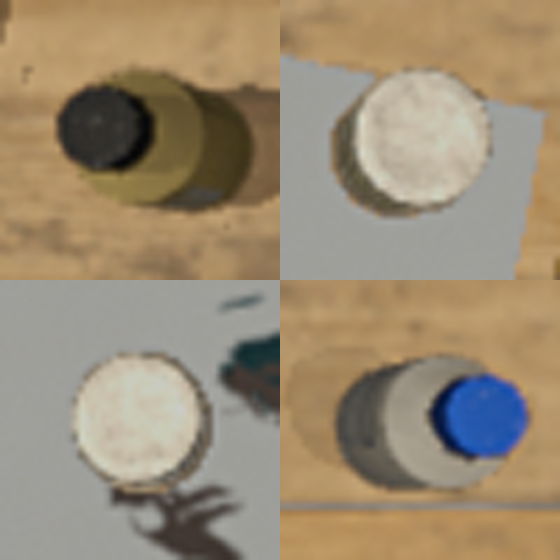

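The crops show clean lid discs: tan cap at (104,127), cream lid (422,138), blue lid (137,420), blue cap (485,416) in crop pixels. I'll measure them by mask and check them in the scene view.

Run:
```python
from h import *
T=np.load("pics/top0.npz");S=np.load("pics/scene0.npz")
t=T["img"].astype(int);o=S["img"].copy()
def lid(x,y,f):
    w=16;im=t[y-w:y+w,x-w:x+w];return max(blobs(f(im),30),key=lambda b:b[1][4])
warm=lambda i:(i[...,0]>185)&(i[...,0]-i[...,2]>10)&(i[...,0]-i[...,2]<60)
P={}
for n,x,y,h,f in(("tan",189,277,.139,lambda i:i.max(2)<75),("blue",281,291,.062,warm),("cream",372,280,.084,warm),("white",449,289,.119,lambda i:(i[...,2]>i[...,0]+60))):
    c,s=lid(x,y,f);uv=c+[x-16,y-16];p=ray(T,uv,h);P[n]=p
    depth=1.006-h;print(n,uv.round(1),"wh mm",(s[2:4]/462.8*depth*1000).round(),p.round(4))
    a=proj(S,p);b=proj(S,[p[0],p[1],0]);cv2.line(o,tuple(a.astype(int)),tuple(b.astype(int)),(255,0,255),1)
o=cv2.resize(o[150:390,140:460],None,fx=2.4,fy=2.4,interpolation=cv2.INTER_CUBIC);cv2.imwrite("pics/chk.png",o[:,:,::-1])
```

```text
tan [188.9 276.4] wh mm [32. 30.] [0.4683 0.2493 0.139 ]
blue [280.7 290.3] wh mm [45. 45.] [0.4456 0.0818 0.062 ]
cream [371.8 279.1] wh mm [46. 46.] [ 0.4668 -0.101   0.084 ]
white [450.9 289. ] wh mm [29. 29.] [ 0.4456 -0.2468  0.119 ]
```

View pics/chk.png

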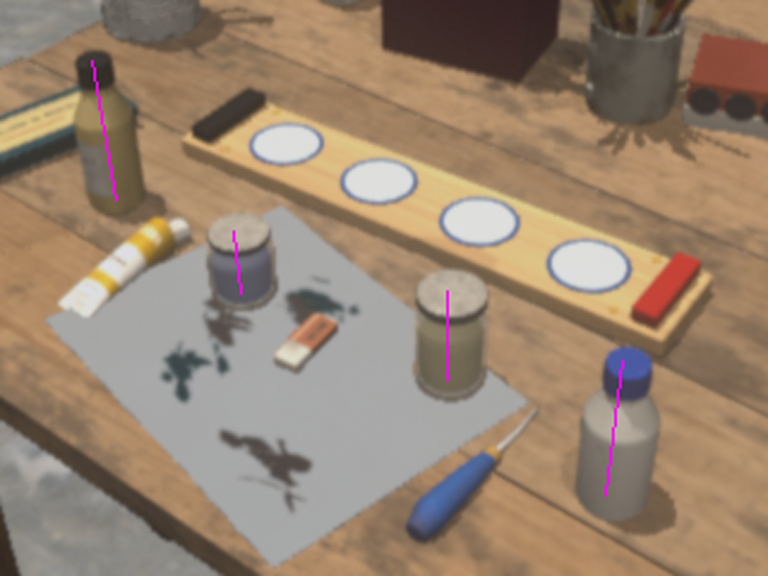

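Overlay: each predicted axis runs through its own container (blue jar crop (238,262), cream (447,335), white (612,430), tan (105,130)). The two views agree to about 2 mm, and the lid and cap sizes are plausible. Spot spacing measures 100.0 mm.

Targets: blue→mark_4, cream→mark_3, white→mark_2, tan→mark_1. First I'll turn the tool so its y axis matches world y.

```bash
cat > d.py <<'E'
# usage: d.py x y z -> deltas in tool axes
import sys,numpy as np
from scipy.spatial.transform import Rotation as R
from rig import manip, camrig, sign_off
s=manip.get_state();q=s["ee_rot"];r=R.from_quat(q[[1,2,3,0]]).as_matrix()
g=np.array(list(map(float,sys.argv[1:4])));print("pos",s["position"].round(4),"delta",(r.T@(g-s["position"])).round(4),"yawy",np.arctan2(r[1,1],r[0,1]).round(3),"w",round(s["width"],4),"f",s["contact_force"].round(1))
E
echo '[[[0,0,0,-0.097],[0,0,0,-0.097],[0,0,0,-0.097],[0,0,0,-0.097],[0,0,0,0]]]' > mv.in && python3 steer.py mv.in 0.085 40
python3 d.py .4465 .081 .2
```

```text
clock: 0.52
position: [0.2163, 0.5325, 0.2528]
ee_rot: [-0.0, -0.002, 1.0, -0.0]
contact_force: [-0.1, 0.3, -1.1]
width: 0.0852
gripper_force: 0.0
pos [0.2163 0.5325 0.2528] delta [-0.2286 -0.4523  0.0531] yawy 1.575 w 0.0852 f [-0.1  0.3 -1.1]
```

```bash
echo '[[[-0.0176,-0.0348,0,0],[-0.0176,-0.0348,0,0],[-0.0176,-0.0348,0,0],[-0.0176,-0.0348,0,0],[-0.0176,-0.0348,0,0]]]' > mv.in && python3 steer.py mv.in >/dev/null
echo '[[[-0.0176,-0.0348,0,0],[-0.0176,-0.0348,0,0],[-0.0176,-0.0348,0,0],[-0.0176,-0.0348,0,0],[-0.0176,-0.0348,0,0]]]' > mv.in && python3 steer.py mv.in >/dev/null
echo '[[[-0.0176,-0.0348,0,0],[-0.0176,-0.0348,0,0],[-0.0176,-0.0348,0,0],[0,0,0,0],[0,0,0,0]]]' > mv.in && python3 steer.py mv.in
python3 d.py .4465 .081 .039
python3 - <<'E'
from rig import manip, camrig, sign_off
import cv2,numpy as np
s=manip.get_state();d=camrig.get_image("wrist");print({k:np.round(v,4) for k,v in d.items() if k!="img"})
cv2.imwrite("pics/w1.png",d["img"][:,:,::-1])
E
```

```text
clock: 1.77
position: [0.4468, 0.0792, 0.253]
ee_rot: [-0.0, 0.002, 1.0, 0.0]
contact_force: [-0.4, -0.3, 0.0]
width: 0.0853
gripper_force: 0.0
pos [0.4468 0.0792 0.253 ] delta [1.00e-04 1.80e-03 2.14e-01] yawy 1.566 w 0.0853 f [-0.4 -0.3  0. ]
{'camera_matrix': array([[345.5465,   0.    , 322.0028],
       [  0.    , 345.5465, 236.103 ],
       [  0.    ,   0.    ,   1.    ]]), 'hand_eye': array([[-1.000e-04, -9.618e-01, -2.739e-01,  6.980e-02],
       [ 1.000e+00,  1.000e-04, -8.000e-04,  2.000e-04],
       [ 8.000e-04, -2.739e-01,  9.618e-01, -1.201e-01],
       [ 0.000e+00,  0.000e+00,  0.000e+00,  1.000e+00]])}
```

View pics/w1.png

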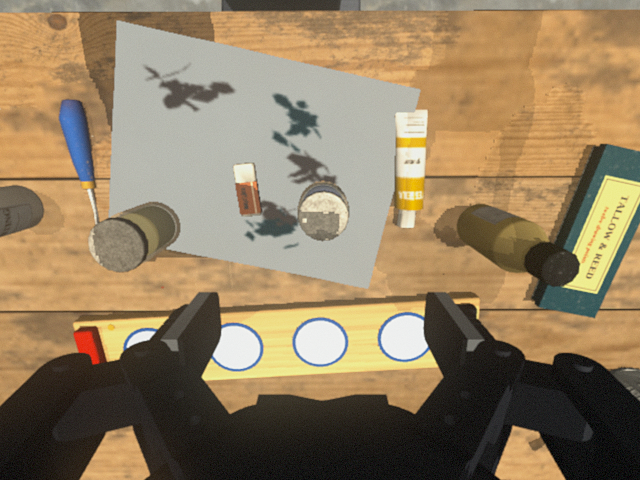

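The wrist view shows the blue jar's lid centred at about (324,214). The measured position predicts (324,216), so that agrees. Descending to grip it.

```bash
echo '[[[0,0.0018,0.04,0],[0,0,0.04,0],[0,0,0.04,0],[0,0,0.03,0],[0,0,0.02,0]]]' > mv.in && python3 steer.py mv.in >/dev/null
echo '[[[0,0,0.02,0],[0,0,0.015,0],[0,0,0.009,0],[0,0,0,0],[0,0,0,0]]]' > mv.in && python3 steer.py mv.in
echo '[[[0,0,0,0],[0,0,0,0],[0,0,0,0],[0,0,0,0],[0,0,0,0]]]' > mv.in && python3 steer.py mv.in 0.02 40
python3 d.py .62 -.1225 .09
```

```text
clock: 2.65
position: [0.4458, 0.0836, 0.0394]
ee_rot: [-0.0, -0.002, 1.0, 0.0]
contact_force: [0.2, -0.4, 0.9]
width: 0.0848
gripper_force: 0.0
clock: 3.07
position: [0.4469, 0.0827, 0.0406]
ee_rot: [0.001, -0.001, 1.0, 0.0]
contact_force: [-0.8, 1.1, 6.1]
width: 0.0481
gripper_force: 40.7
pos [0.4469 0.0827 0.0406] delta [-0.1728 -0.2055 -0.0491] yawy 1.573 w 0.0481 f [-0.8  1.1  6.1]
```

```bash
echo '[[[0,0,-0.01,0],[0,0,-0.025,0],[0,0,-0.03,0],[0,0,0,0],[0,0,0,0]]]' > mv.in && python3 steer.py mv.in
python3 - <<'E'
from rig import manip, camrig, sign_off
import cv2
d=camrig.get_image("wrist")
cv2.imwrite("pics/w2.png",d["img"][:,:,::-1])
E
python3 d.py .62 -.1225 .1
```

```text
clock: 3.48
position: [0.4475, 0.0827, 0.1059]
ee_rot: [0.002, -0.001, 1.0, 0.0]
contact_force: [0.7, -0.3, -1.9]
width: 0.0482
gripper_force: 42.4
pos [0.4461 0.0826 0.1047] delta [-0.1735 -0.2055  0.0048] yawy 1.573 w 0.0484 f [-0.9 -0.5 -2.3]
```

View pics/w2.png

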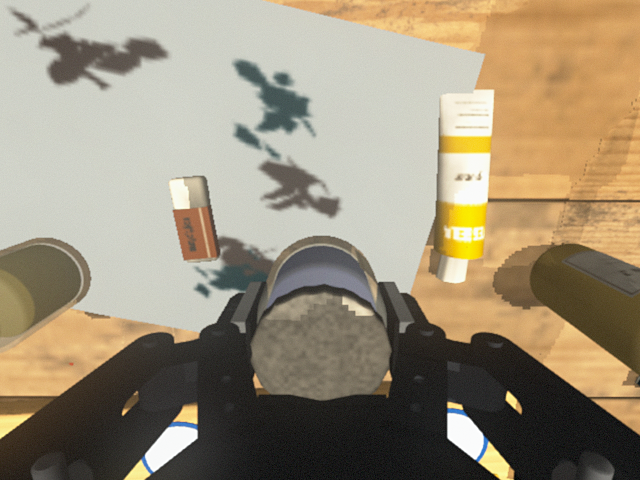

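The jar is held upright, with its lid centred at u=321. Its near edge at v≈286 (292 expected if centred) puts it about 1.5 mm toward tool +x, so I'll compensate by placing at x=0.6215.

```bash
echo '[[[-0.015,-0.018,0,0],[-0.025,-0.03,0,0],[-0.025,-0.03,0,0],[-0.025,-0.03,0,0],[-0.025,-0.03,0,0]]]' > mv.in && python3 steer.py mv.in >/dev/null
echo '[[[-0.025,-0.03,0,0],[-0.02,-0.024,0,0],[-0.012,-0.0135,0,0],[0,0,0,0],[0,0,0,0]]]' > mv.in && python3 steer.py mv.in
python3 d.py .6215 -.1225 .060
```

```text
clock: 4.37
position: [0.6177, -0.123, 0.1019]
ee_rot: [-0.002, -0.0, 1.0, 0.001]
contact_force: [-1.7, -0.2, -2.6]
width: 0.0484
gripper_force: 42.4
pos [ 0.6177 -0.123   0.1019] delta [-0.004   0.0004  0.0418] yawy 1.571 w 0.0484 f [-1.7 -0.2 -2.6]
```

```bash
echo '[[[-0.0033,0,0.015,0],[0,0,0.015,0],[0,0,0.006,0],[0,0,0,0],[0,0,0,0]]]' > mv.in && python3 steer.py mv.in
echo '[[[0,0,0.002,0],[0,0,0.002,0],[0,0,0.0,0],[0,0,0,0],[0,0,0,0]]]' > mv.in && python3 steer.py mv.in
python3 d.py .6215 -.1225 .060
```

```text
clock: 4.78
position: [0.6208, -0.1215, 0.0676]
ee_rot: [-0.001, -0.001, 1.0, 0.0]
contact_force: [-0.7, -0.0, -1.3]
width: 0.048
gripper_force: 42.4
clock: 5.2
position: [0.6221, -0.1225, 0.0647]
ee_rot: [0.0, -0.001, 1.0, -0.0]
contact_force: [0.5, -0.6, -1.3]
width: 0.0483
gripper_force: 42.4
pos [ 0.6221 -0.1225  0.0647] delta [ 0.0006 -0.      0.0047] yawy 1.573 w 0.0483 f [ 0.5 -0.6 -1.3]
```

```bash
echo '[[[0,0,0.002,0],[0,0,0.001,0],[0,0,0.001,0],[0,0,0,0],[0,0,0,0]]]' > mv.in && python3 steer.py mv.in
python3 d.py .6215 -.1225 .060
echo '[[[0,0,0.001,0],[0,0,0.001,0],[0,0,0,0],[0,0,0,0],[0,0,0,0]]]' > mv.in && python3 steer.py mv.in
python3 d.py .6215 -.1225 .060
```

```text
clock: 5.62
position: [0.6218, -0.1224, 0.0601]
ee_rot: [-0.0, -0.001, 1.0, 0.0]
contact_force: [0.9, 0.7, -2.3]
width: 0.0479
gripper_force: 42.4
pos [ 0.6218 -0.1224  0.0601] delta [ 0.0003 -0.0001  0.0001] yawy 1.573 w 0.0479 f [ 0.9  0.7 -2.3]
clock: 6.03
position: [0.6221, -0.1225, 0.0587]
ee_rot: [0.0, -0.001, 1.0, -0.0]
contact_force: [-1.5, -0.0, 1.5]
width: 0.0486
gripper_force: 42.9
pos [ 0.6221 -0.1225  0.0587] delta [ 0.0006 -0.     -0.0013] yawy 1.573 w 0.0486 f [-1.5 -0.   1.5]
```

Contact is felt at the expected height (about 18 mm above the pickup height). Releasing and rising, then over the cream jar.

```bash
echo '[[[0,0,0,0],[0,0,0,0],[0,0,0,0],[0,0,0,0],[0,0,-0.005,0]]]' > mv.in && python3 steer.py mv.in 0.075
echo '[[[0,0,-0.015,0],[0,0,-0.03,0],[0,0,-0.035,0],[0,0,-0.035,0],[0.03,0,-0.01,0]]]' > mv.in && python3 steer.py mv.in 0.085 >/dev/null
echo '[[[0.035,0.0053,0,0],[0.035,0.0053,0,0],[0.035,0.0054,0,0],[0.0185,0.005,0,0],[0,0,0,0]]]' > mv.in && python3 steer.py mv.in
python3 d.py .468 -.1015 .048
python3 - <<'E'
from h import *
from rig import manip, camrig, sign_off
d=camrig.get_image("wrist");cv2.imwrite("pics/w3.png",d["img"][:,:,::-1])
E
```

```text
clock: 6.45
position: [0.6213, -0.1222, 0.0624]
ee_rot: [-0.001, -0.001, 1.0, 0.0]
contact_force: [-0.3, -0.5, -0.2]
width: 0.0748
gripper_force: 0.0
clock: 7.28
position: [0.4634, -0.1002, 0.1886]
ee_rot: [-0.002, -0.001, 1.0, 0.001]
contact_force: [0.2, 0.1, 0.1]
width: 0.085
gripper_force: 0.0
pos [ 0.4634 -0.1002  0.1886] delta [-0.0051 -0.0015  0.1406] yawy 1.573 w 0.085 f [0.2 0.1 0.1]
```

View pics/w3.png

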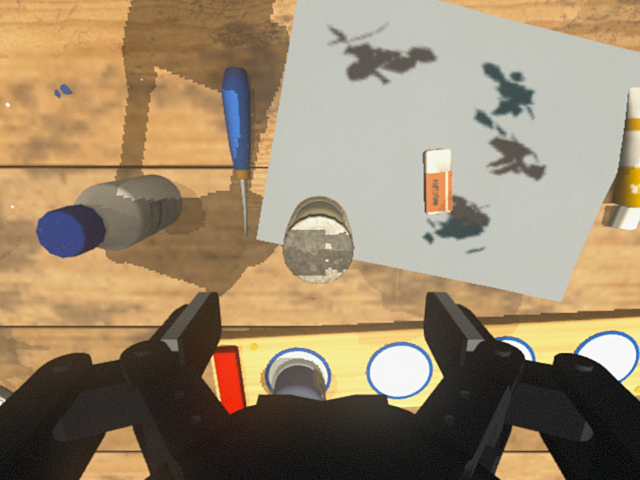

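Blue jar stands on mark_4. Cream's lid is at (318,248), predicted (320,251), so it agrees to 2 mm. Descending.

```bash
echo '[[[-0.0035,-0.002,0.03,0],[0,0,0.035,0],[0,0,0.03,0],[0,0,0.02,0],[0,0,0.015,0]]]' > mv.in && python3 steer.py mv.in >/dev/null
echo '[[[0,0,0.01,0],[0,0,0,0],[0,0,0,0],[0,0,0,0],[0,0,0,0]]]' > mv.in && python3 steer.py mv.in
echo '[[[0,0,0,0],[0,0,0,0],[0,0,0,0],[0,0,0,0],[0,0,0,0]]]' > mv.in && python3 steer.py mv.in 0.02 40
echo '[[[0,0,-0.01,0],[0,0,-0.025,0],[0,0,-0.03,0],[0,0,0,0],[0,0,0,0]]]' > mv.in && python3 steer.py mv.in
python3 d.py .615 -.0226 .11
python3 - <<'E'
from h import *
from rig import manip, camrig, sign_off
d=camrig.get_image("wrist");cv2.imwrite("pics/w4.png",d["img"][:,:,::-1])
E
```

```text
clock: 8.17
position: [0.4732, -0.1042, 0.0492]
ee_rot: [0.001, -0.001, 1.0, -0.0]
contact_force: [-0.1, -0.1, -0.4]
width: 0.0851
gripper_force: 0.0
clock: 8.58
position: [0.4722, -0.1038, 0.0491]
ee_rot: [0.001, -0.001, 1.0, -0.0]
contact_force: [-0.0, 0.5, 5.9]
width: 0.0508
gripper_force: 41.2
clock: 9.0
position: [0.4729, -0.1041, 0.1146]
ee_rot: [0.002, -0.001, 1.0, -0.001]
contact_force: [-0.9, -0.1, -2.0]
width: 0.0507
gripper_force: 42.5
pos [ 0.4729 -0.1041  0.1146] delta [-0.1423  0.0812  0.005 ] yawy 1.573 w 0.0507 f [-0.9 -0.1 -2. ]
```

View pics/w4.png

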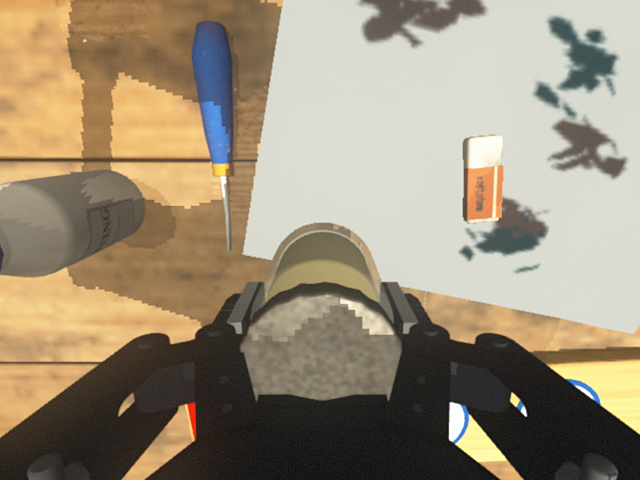

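The cream jar is upright and centred sideways (lid 242–402). Its near edge at v=285 puts it about 7.5 mm toward tool +x (the TCP settled at x=0.473), so the placing target is x=0.621.

```bash
echo '[[[-0.015,0.008,0,0],[-0.03,0.0165,0,0],[-0.033,0.018,0,0],[-0.033,0.018,0,0],[-0.025,0.0143,0,0]]]' > mv.in && python3 steer.py mv.in >/dev/null
echo '[[[-0.012,0.007,0,0],[0,0,0.01,0],[0,0,0.012,0],[0,0,0.01,0],[0,0,0,0]]]' > mv.in && python3 steer.py mv.in
echo '[[[0,0,0,0],[0,0,0,0],[0,0,0,0]]]' > mv.in && python3 steer.py mv.in
python3 d.py .621 -.0226 .0685
```

```text
clock: 9.88
position: [0.6159, -0.0216, 0.077]
ee_rot: [-0.004, -0.001, 1.0, 0.001]
contact_force: [0.1, -0.0, -2.4]
width: 0.0504
gripper_force: 42.4
clock: 10.13
position: [0.6198, -0.022, 0.0818]
ee_rot: [0.0, -0.001, 1.0, -0.0]
contact_force: [-0.6, 0.4, -0.8]
width: 0.0504
gripper_force: 42.5
pos [ 0.6198 -0.022   0.0818] delta [-0.0012 -0.0006  0.0133] yawy 1.572 w 0.0504 f [-0.6  0.4 -0.8]
```

```bash
echo '[[[-0.001,-0.0005,0.005,0],[0,0,0.005,0],[0,0,0.002,0],[0,0,0,0],[0,0,0,0]]]' > mv.in && python3 steer.py mv.in
echo '[[[0,0,0.001,0],[0,0,0.001,0],[0,0,0,0],[0,0,0,0],[0,0,0,0]]]' > mv.in && python3 steer.py mv.in
python3 d.py .621 -.0226 .067
```

```text
clock: 10.55
position: [0.6205, -0.0221, 0.069]
ee_rot: [-0.0, -0.001, 1.0, 0.0]
contact_force: [-1.1, 0.9, -1.1]
width: 0.0506
gripper_force: 42.4
clock: 10.97
position: [0.6207, -0.0221, 0.0674]
ee_rot: [0.0, -0.001, 1.0, 0.0]
contact_force: [-0.3, 0.3, -1.8]
width: 0.0504
gripper_force: 42.5
pos [ 0.6207 -0.0221  0.0674] delta [-0.0003 -0.0005  0.0004] yawy 1.573 w 0.0504 f [-0.3  0.3 -1.8]
```

```bash
echo '[[[0,0,0.001,0],[0,0,0,0],[0,0,0,0]]]' > mv.in && python3 steer.py mv.in
echo '[[[0,0,0,0],[0,0,0,0],[0,0,0,0],[0,0,0,0],[0,0,-0.005,0]]]' > mv.in && python3 steer.py mv.in 0.075 >/dev/null
echo '[[[0,0,-0.02,0],[0,0,-0.035,0],[0,0,-0.035,0],[0,0,-0.035,0],[0.013,-0.018,-0.005,0]]]' > mv.in && python3 steer.py mv.in 0.085 >/dev/null
echo '[[[0.023,-0.0295,0,0],[0.023,-0.0295,0,0],[0.023,-0.0295,0,0],[0.023,-0.0295,0,0],[0.023,-0.0295,0,0]]]' > mv.in && python3 steer.py mv.in >/dev/null
echo '[[[0.023,-0.0295,0,0],[0.021,-0.0295,0,0],[0,0,0,0],[0,0,0,0],[0,0,0,0]]]' > mv.in && python3 steer.py mv.in
python3 d.py .4465 -.2475 .071
python3 - <<'E'
from h import *
from rig import manip, camrig, sign_off
d=camrig.get_image("top");np.savez("pics/top1.npz",**d)
t=d["img"].astype(int)
warm=lambda i:(i[...,0]>150)&(i[...,0]-i[...,2]>5)&(i[...,0]-i[...,2]<70)
d2=camrig.get_image("wrist");cv2.imwrite("pics/w5.png",np.hstack([d2["img"][:,:,::-1][::1],])[:, :])
o=cv2.resize(d["img"][170:260,190:420],None,fx=3.2,fy=3.2,interpolation=cv2.INTER_CUBIC)
w=cv2.resize(d2["img"],(368,276));o2=np.zeros((288+276,736,3),np.uint8);o2[:288]=o;o2[288:,:368]=w
cv2.imwrite("pics/v5.png",o2[:,:,::-1])
E
```

```text
clock: 11.22
position: [0.6209, -0.0221, 0.0672]
ee_rot: [0.0, -0.001, 1.0, -0.0]
contact_force: [-1.2, 0.9, 5.7]
width: 0.0504
gripper_force: 43.0
clock: 12.88
position: [0.4494, -0.2469, 0.2016]
ee_rot: [0.0, -0.001, 1.0, 0.0]
contact_force: [0.0, 0.1, 0.0]
width: 0.085
gripper_force: 0.0
pos [ 0.4494 -0.2469  0.2016] delta [ 0.003  -0.0006  0.1306] yawy 1.572 w 0.085 f [0.  0.1 0. ]
```

View pics/v5.png

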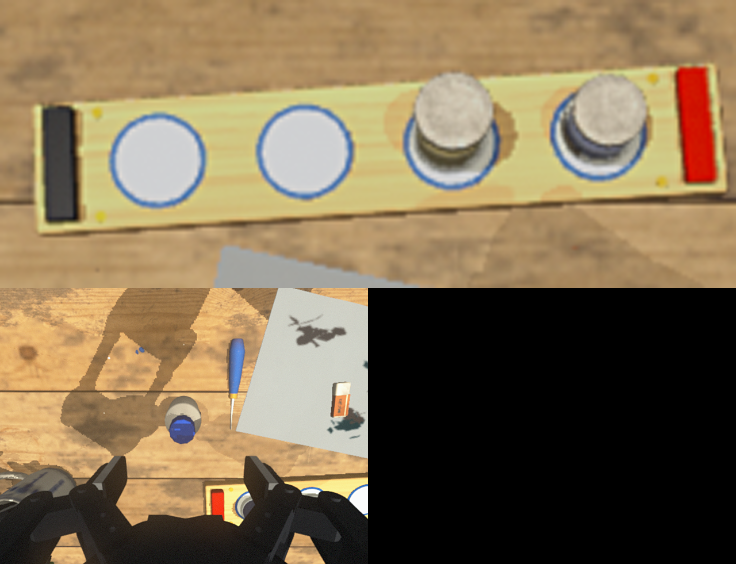

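Cream's lid is at (454,111) and blue's at (609,110) in the crop, both inside their rims. The white bottle's cap is at about (316,248) in the wrist view. I'll compute the numbers.

Run:
```python
from h import *
from rig import manip, camrig, sign_off
from scipy.spatial.transform import Rotation as R
d=np.load("pics/top1.npz")
print("cream",ray(d,(331.5,204.3),.102).round(4),"blue",ray(d,(379.9,204.1),.080).round(4))
i=cv2.imread("pics/w5.png").astype(int);m=(i[...,0]>i[...,2]+60);m[:200]=0;m[300:]=0
c,s=max(blobs(m,50),key=lambda b:b[1][4])
d=camrig.get_image("wrist");st=manip.get_state();q=st["ee_rot"]
W=np.eye(4);W[:3,:3]=R.from_quat(q[[1,2,3,0]]).as_matrix();W[:3,3]=st["position"]
print(c,s,ray({"camera_matrix":d["camera_matrix"],"T":W@d["hand_eye"]},c,.116))
```

```text
cream [ 0.615 -0.021  0.102] blue [ 0.6204 -0.1207  0.08  ]
[316.06882169 243.67570386] [295 228  44  33 959] [ 0.44355042 -0.24967639  0.116     ]
```

Placements are within about 2.5 mm. Now the white bottle, keeping the TCP at or above 0.073 so its cap clears the gripper body.

```bash
echo '[[[0.004,-0.0016,0.025,0],[0,0,0.03,0],[0,0,0.025,0],[0,0,0.02,0],[0,0,0.01,0]]]' > mv.in && python3 steer.py mv.in >/dev/null
echo '[[[0,0,0.01,0],[0,0,0.003,0],[0,0,0.003,0],[0,0,0.002,0],[0,0,0,0]]]' > mv.in && python3 steer.py mv.in
echo '[[[0,0,0,0],[0,0,0,0],[0,0,0,0],[0,0,0,0],[0,0,0,0]]]' > mv.in && python3 steer.py mv.in 0.02 35
python3 d.py .4455 -.2485 .073
```

```text
clock: 13.87
position: [0.4457, -0.2489, 0.0738]
ee_rot: [0.001, -0.001, 1.0, -0.0]
contact_force: [-0.2, 0.6, -1.0]
width: 0.085
gripper_force: 0.0
clock: 14.28
position: [0.4457, -0.2489, 0.074]
ee_rot: [0.001, -0.001, 1.0, -0.0]
contact_force: [0.6, -0.2, 4.8]
width: 0.0463
gripper_force: 35.8
pos [ 0.4457 -0.2489  0.074 ] delta [0.0002 0.0004 0.001 ] yawy 1.573 w 0.0463 f [ 0.6 -0.2  4.8]
```

```bash
echo '[[[0,0,-0.01,0],[0,0,-0.025,0],[0,0,-0.03,0],[0,0,0,0],[0,0,0,0]]]' > mv.in && python3 steer.py mv.in
python3 d.py .6076 .0773 .14
python3 - <<'E'
from h import *
from rig import manip, camrig, sign_off
d=camrig.get_image("wrist");cv2.imwrite("pics/w6.png",d["img"][:,:,::-1])
E
```

```text
clock: 14.7
position: [0.446, -0.2492, 0.1399]
ee_rot: [0.002, -0.001, 1.0, -0.001]
contact_force: [0.1, 0.8, -2.1]
width: 0.0464
gripper_force: 36.6
pos [ 0.446  -0.2492  0.1399] delta [-1.623e-01  3.262e-01 -3.000e-04] yawy 1.573 w 0.0464 f [ 0.1  0.8 -2.1]
```

View pics/w6.png

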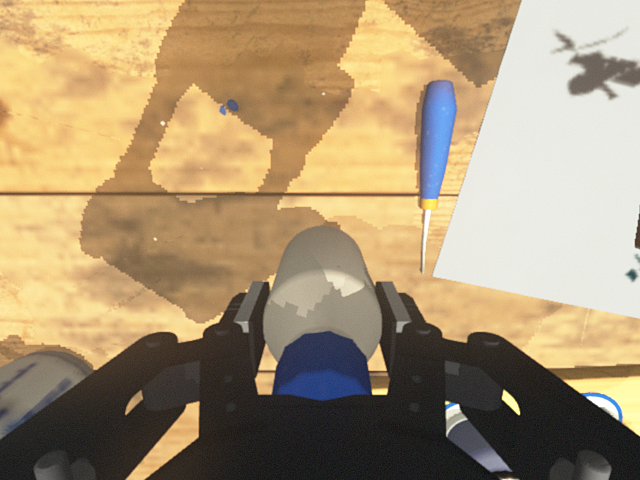

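The white bottle is upright, with its cap spanning 272–372 so centred at u=322. The base's near edge at v=226 (220 predicted) gives an offset of about −2 mm. Going along y first, then x to 0.606.

```bash
echo '[[[0,0.015,0,0],[0,0.03,0,0],[0,0.036,0,0],[0,0.036,0,0],[0,0.036,0,0]]]' > mv.in && python3 steer.py mv.in >/dev/null
echo '[[[0,0.036,0,0],[0,0.036,0,0],[0,0.036,0,0],[0,0.03,0,0],[-0.005,0.02,0,0]]]' > mv.in && python3 steer.py mv.in >/dev/null
echo '[[[-0.015,0.0155,0,0],[-0.03,0,0,0],[-0.035,0,0,0],[-0.035,0,0,0],[-0.025,0,0,0]]]' > mv.in && python3 steer.py mv.in >/dev/null
echo '[[[-0.0145,0,0,0],[0,0,0.01,0],[0,0,0.015,0],[0,0,0,0],[0,0,0,0]]]' > mv.in && python3 steer.py mv.in
python3 d.py .606 .0773 .0925
```

```text
clock: 16.42
position: [0.6006, 0.0786, 0.1109]
ee_rot: [-0.003, -0.001, 1.0, 0.0]
contact_force: [0.0, -0.3, -2.6]
width: 0.0467
gripper_force: 36.7
pos [0.6006 0.0786 0.1109] delta [-0.0055 -0.0013  0.0183] yawy 1.573 w 0.0467 f [ 0.  -0.3 -2.6]
```

```bash
echo '[[[0,0,0.007,0],[0,0,0.006,0],[0,0,0,0],[0,0,0,0],[0,0,0,0]]]' > mv.in && python3 steer.py mv.in >/dev/null
python3 d.py .606 .0773 .0925
```

```text
pos [0.6041 0.0782 0.1006] delta [-0.0019 -0.0009  0.0081] yawy 1.573 w 0.0465 f [-0.3 -0.1 -2.1]
```

```bash
echo '[[[-0.0015,-0.001,0.003,0],[0,0,0.003,0],[0,0,0.001,0],[0,0,0,0],[0,0,0,0]]]' > mv.in && python3 steer.py mv.in >/dev/null
python3 d.py .606 .0773 .092
echo '[[[0,0,0.001,0],[0,0,0,0],[0,0,0,0],[0,0,0,0],[0,0,0,0]]]' > mv.in && python3 steer.py mv.in >/dev/null
python3 d.py .606 .0773 .092
```

```text
pos [0.6054 0.0772 0.0932] delta [-0.0006  0.0001  0.0012] yawy 1.573 w 0.0463 f [-0.5 -0.6 -1.6]
pos [0.6055 0.0773 0.0923] delta [-0.0005  0.      0.0003] yawy 1.573 w 0.0464 f [ 0.3 -0.  -1.7]
```

```bash
echo '[[[0,0,0.001,0],[0,0,0,0],[0,0,0,0],[0,0,0,0]]]' > mv.in && python3 steer.py mv.in 
echo '[[[0,0,0,0],[0,0,0,0],[0,0,0,0],[0,0,0,0],[0,0,-0.005,0]]]' > mv.in && python3 steer.py mv.in 0.075 >/dev/null
echo '[[[0,0,-0.02,0],[0,0,-0.035,0],[0,0,-0.035,0],[0,0,-0.035,0],[0,0,-0.01,0]]]' > mv.in && python3 steer.py mv.in 0.085 >/dev/null
echo '[[[0.025,0.0315,0,0],[0.025,0.0315,0,0],[0.025,0.0315,0,0],[0.025,0.0315,0,0],[0.025,0.0315,0,0]]]' > mv.in && python3 steer.py mv.in >/dev/null
echo '[[[0.011,0.0145,0,0],[0,0,0,0],[0,0,0,0],[0,0,0,0],[0,0,0,0]]]' > mv.in && python3 steer.py mv.in
python3 d.py .469 .249 .094
python3 - <<'E'
from h import *
from rig import manip, camrig, sign_off
from scipy.spatial.transform import Rotation as R
st=manip.get_state();q=st["ee_rot"];d2=camrig.get_image("wrist");d=camrig.get_image("top")
W=np.eye(4);W[:3,:3]=R.from_quat(q[[1,2,3,0]]).as_matrix();W[:3,3]=st["position"];T=W@d2["hand_eye"]
D={"camera_matrix":d2["camera_matrix"],"T":T}
print("pred tan cap in wrist",proj(D,[.469,.249,.139]))
o2=np.zeros((250+300,736,3),np.uint8);o2[:250]=cv2.resize(d["img"][175:253,190:420],(736,250),interpolation=cv2.INTER_CUBIC)
o2[250:,:400]=cv2.resize(d2["img"],(400,300));cv2.imwrite("pics/v7.png",o2[:,:,::-1])
E
```

```text
clock: 18.0
position: [0.6059, 0.0772, 0.092]
ee_rot: [0.001, -0.001, 1.0, 0.0]
contact_force: [0.0, -0.1, 5.7]
width: 0.0463
gripper_force: 37.3
clock: 19.67
position: [0.4701, 0.248, 0.2312]
ee_rot: [0.0, -0.0, 1.0, -0.0]
contact_force: [0.0, 0.1, -0.9]
width: 0.0849
gripper_force: 0.0
pos [0.4701 0.248  0.2312] delta [0.0011 0.0011 0.1372] yawy 1.572 w 0.0849 f [ 0.   0.1 -0.9]
pred tan cap in wrist [323.55371324 248.41283374]
```

View pics/v7.png

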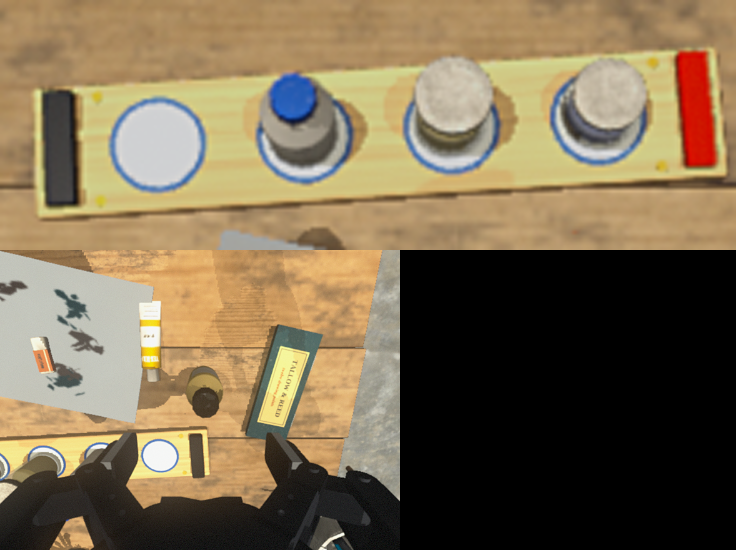

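White's cap is at (293,96) in the crop, within its rim. The tan cap is at about (329,245) in the wrist view, predicted (323,248), so I'll shift y by about 1.5 mm more. Descending with the TCP at or above 0.093.

```bash
python3 -c "
from h import *
d=np.load('pics/top1.npz');print('white',ray(d,(281.2,204.7),.137))"
echo '[[[0.002,0.0025,0.025,0],[0,0,0.03,0],[0,0,0.03,0],[0,0,0.02,0],[0,0,0.012,0]]]' > mv.in && python3 steer.py mv.in >/dev/null
echo '[[[0,0,0.01,0],[0,0,0.004,0],[0,0,0.003,0],[0,0,0.003,0],[0,0,0,0]]]' > mv.in && python3 steer.py mv.in
echo '[[[0,0,0,0],[0,0,0,0],[0,0,0,0],[0,0,0,0],[0,0,0,0]]]' > mv.in && python3 steer.py mv.in 0.02 35
echo '[[[0,0,-0.01,0],[0,0,-0.025,0],[0,0,-0.025,0],[0,0,0,0],[0,0,0,0]]]' > mv.in && python3 steer.py mv.in
python3 d.py .6014 .1772 .112
python3 - <<'E'
from h import *
from rig import manip, camrig, sign_off
d=camrig.get_image("wrist");cv2.imwrite("pics/w8.png",d["img"][:,:,::-1])
E
```

```text
white [0.60623982 0.07707354 0.137     ]
clock: 20.6
position: [0.4675, 0.2514, 0.0945]
ee_rot: [0.0, -0.001, 1.0, 0.0]
contact_force: [-1.0, 0.2, -0.2]
width: 0.085
gripper_force: 0.0
clock: 21.02
position: [0.4675, 0.2516, 0.0952]
ee_rot: [0.001, -0.001, 1.0, 0.0]
contact_force: [-0.1, 0.2, 4.4]
width: 0.0455
gripper_force: 35.8
clock: 21.43
position: [0.4679, 0.2518, 0.1558]
ee_rot: [0.002, -0.001, 1.0, 0.001]
contact_force: [0.2, 0.5, -2.3]
width: 0.0458
gripper_force: 36.6
pos [0.4679 0.2518 0.1558] delta [-0.1332 -0.0749  0.0441] yawy 1.573 w 0.0458 f [ 0.2  0.5 -2.3]
```

View pics/w8.png

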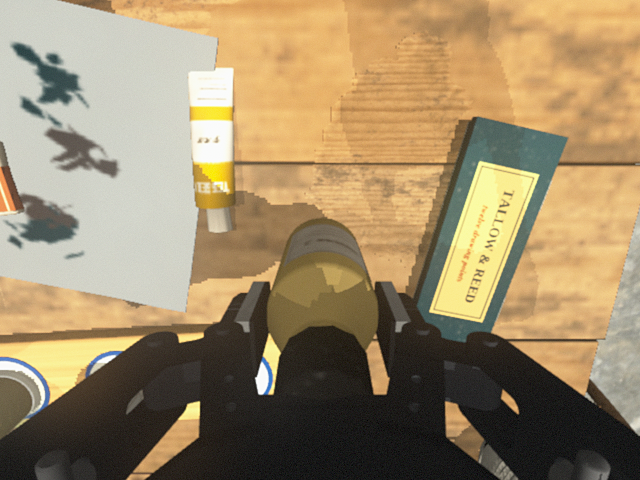

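The tan bottle is upright and centred (cap 275–370), base edge at v=218 (213 predicted), so the offset is about −2 mm. Placing at x=0.600.

```bash
echo '[[[-0.014,-0.008,0,0],[-0.026,-0.015,0,0],[-0.032,-0.018,0,0],[-0.032,-0.018,0,0],[-0.02,-0.0115,0,0]]]' > mv.in && python3 steer.py mv.in >/dev/null
echo '[[[-0.008,-0.004,0,0],[0,0,0.01,0],[0,0,0.012,0],[0,0,0.008,0],[0,0,0,0]]]' > mv.in && python3 steer.py mv.in >/dev/null
echo '[[[0,0,0.004,0],[0,0,0,0],[0,0,0,0],[0,0,0,0]]]' > mv.in && python3 steer.py mv.in >/dev/null
python3 d.py .600 .1772 .113
```

```text
pos [0.5994 0.1776 0.1209] delta [-0.0006 -0.0004  0.0079] yawy 1.574 w 0.0458 f [ 0.8  0.7 -1.5]
```

```bash
echo '[[[-0.0005,-0.0004,0.003,0],[0,0,0.003,0],[0,0,0.001,0],[0,0,0,0],[0,0,0,0]]]' > mv.in && python3 steer.py mv.in >/dev/null
python3 d.py .600 .1772 .113
echo '[[[0,0,0.001,0],[0,0,0,0],[0,0,0,0],[0,0,0,0]]]' > mv.in && python3 steer.py mv.in 
python3 d.py .600 .1772 .113
```

```text
pos [0.5998 0.1768 0.1133] delta [-0.0002  0.0004  0.0003] yawy 1.573 w 0.0459 f [ 0.4  0.3 -0.8]
clock: 23.4
position: [0.6001, 0.1768, 0.1133]
ee_rot: [0.001, -0.001, 1.0, 0.0]
contact_force: [-1.9, -0.1, 5.4]
width: 0.0458
gripper_force: 37.2
pos [0.6001 0.1768 0.1133] delta [0.0001 0.0004 0.0003] yawy 1.573 w 0.0458 f [-1.9 -0.1  5.4]
```

Contact felt. I'll release, rise, back off clear and check.

```bash
echo '[[[0,0,0,0],[0,0,0,0],[0,0,0,0],[0,0,0,0],[0,0,-0.005,0]]]' > mv.in && python3 steer.py mv.in 0.075 >/dev/null
echo '[[[0,0,-0.02,0],[0,0,-0.035,0],[0,0,-0.035,0],[0,0,-0.035,0],[0,0,-0.01,0]]]' > mv.in && python3 steer.py mv.in 0.085 >/dev/null
echo '[[[0.03,0.02,0,0],[0.03,0.02,0,0],[0.03,0.02,0,0],[0.03,0.02,0,0],[0.03,0.02,0,0]]]' > mv.in && python3 steer.py mv.in >/dev/null
echo '[[[0.02,0.02,0,0],[0,0,0,0],[0,0,0,0],[0,0,0,0],[0,0,0,0]]]' > mv.in && python3 steer.py mv.in
python3 - <<'E'
from h import *
from rig import manip, camrig, sign_off
d=camrig.get_image("top");s=camrig.get_image("scene");t=d["img"].astype(int)
for n,(x,y),h,f,M in(("tan",(236,206),.157,lambda i:i.max(2)<75,(.6014,.1772)),("white",(281,205),.137,lambda i:i[...,2]>i[...,0]+60,(.6076,.0773))):
    c,st=max(blobs(f(t[y-16:y+16,x-16:x+16]),30),key=lambda b:b[1][4]);p=ray(d,c+[x-16,y-16],h);print(n,st[4],p.round(4),"err mm",((p[:2]-M)*1000).round(1))
o=np.zeros((250+300,736,3),np.uint8);o[:250]=cv2.resize(d["img"][175:253,190:420],(736,250),interpolation=cv2.INTER_CUBIC)
o[250:,:600]=cv2.resize(s["img"][150:290,180:460],(600,300));cv2.imwrite("pics/v9.png",o[:,:,::-1])
E
```

```text
clock: 25.07
position: [0.4304, 0.2959, 0.2522]
ee_rot: [0.0, -0.001, 1.0, -0.0]
contact_force: [-0.2, 0.4, 0.4]
width: 0.0847
gripper_force: 0.0
tan 203 [0.5986 0.1762 0.157 ] err mm [-2.8 -1. ]
white 158 [0.606  0.0773 0.137 ] err mm [-1.6 -0. ]
```

View pics/v9.png

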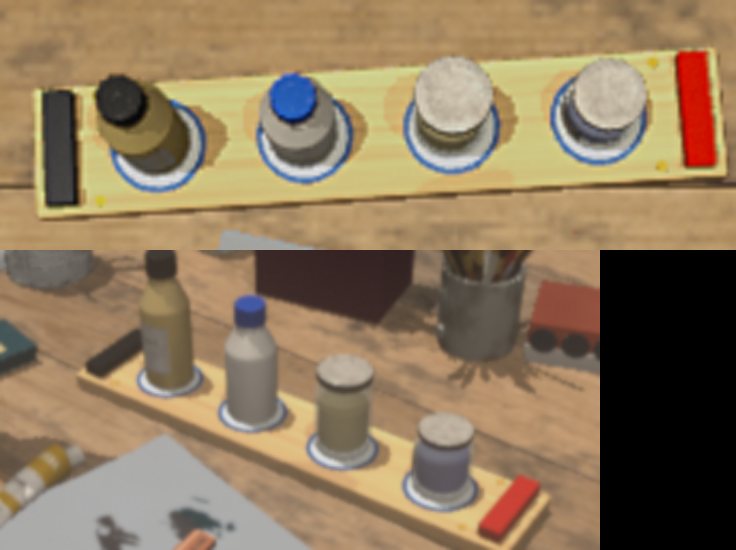

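All four stand upright and centred: tan (170,370), white (252,410), cream (343,445) and blue (440,485) in the lower crop, running in height order from black to red. Errors are under 3 mm and the gripper is clear, so I'm handing in.

```bash
python3 -c "
from rig import manip, camrig, sign_off
print(sign_off())"
```

```text
the job is handed in; nothing more can be done
None
```

The job is handed in at about 25 s: blue jar, cream jar, white bottle and tan bottle stand upright and free on their spots from the red block to the black one, each measured within about 3 mm of centre, but the hand-in returned no verdict.

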